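Make up two bench kits

TASK

Make up the two kits from the row of stock at the front of the bench: the blue tray gets the small pink bottle with the red cap and the little white-capped vial; the yellow tray gets the blue-capped glass bottle, the small green bottle with the green cap and the amber dropper bottle. Stand each one upright in the pocket of its tray that is sized for it (largest thing in the largest pocket, smallest in the smallest), setting it down gently without dropping it, and leave the red-capped glass bottle in the row and the conical flask just behind the trays where they stand.

Things in the scene. Friction and masses are not known exactly. Their poses are not given: they have to be found in the camera images.
- blue_tray: Blue kit tray, fixed to the bench, 78 (x) x 130 (y) x 16 mm high, a small tab at each y end; origin: centre of underside, x across, y along it. Two square pockets 12 mm deep, grey floor 4 mm above the bench, centred across it: the larger, 62 x 62 mm, at y = +26 mm for the pink red-capped bottle; the smaller, 44 x 44 mm, at y = -35 mm for the vial.
- yellow_tray: Yellow kit tray, fixed to the bench, 96 (x) x 228 (y) x 16 mm high, a small tab at each y end; origin: centre of underside, x across, y along it. Three square pockets 12 mm deep, grey floor 4 mm above the bench, centred across it: 80 x 80 mm at y = +66 mm for the blue-capped glass bottle; 62 x 62 mm at y = -13 mm for the green bottle; 54 x 54 mm at y = -79 mm for the dropper bottle.
- red_buffer: Small pink plastic bottle with a red cap, about square with rounded edges, 38 x 38 mm (sides along its x and y), 86 mm high, body up to 70 mm, cap 31 mm wide above; 90 g; origin at the centre of its underside, z up.
- green_buffer: Small pale green plastic bottle with a green cap, the same shape as the pink one: 38 x 38 mm (sides along its x and y), 86 mm high, body up to 70 mm, cap 31 mm wide above; 90 g; origin at the centre of its underside, z up.
- vial: Little clear glass vial with yellowish contents and a white cap, round, 20 mm diameter, 48 mm high, cap 18 mm diameter from 38 mm up; 20 g; origin at the centre of its underside, z up.
- dropper: Amber glass dropper bottle with a black rubber teat, body round, 32 mm diameter, straight up to about 55 mm, then the shoulder; teat 11 mm diameter from 74 to 100 mm; 50 g; origin at the centre of its underside, z up.
- blue_cap_bottle: Empty clear glass bottle with a blue screw cap, round, 56 mm diameter up to 73 mm, then the neck and cap, 42 mm diameter, from 73 to 112 mm; 200 g; origin at the centre of its underside, z up.
- red_cap_bottle: Glass bottle with a red screw cap, in the row but not part of any kit, to be left alone: round, 56 mm diameter up to 71 mm, cap 42 mm diameter up to 109 mm; loose, 200 g; origin at the centre of its underside, z up.
- flask: Conical glass flask with pink contents behind the trays, to be left alone: 65 mm diameter at the foot, 105 mm high; loose, 90 g; origin at the centre of its underside, z up.
Mind the look-alikes: they are no part of the job. What is shaped like the vial but purple is not meant.

How it is judged:
By the outcome, as a careful person would: the job done as asked, in the order asked, and still so for the second after the job is handed in, with the robot touching nothing.
It also fails if it takes over 144 s, if anything falls off the work surface, if the arm or the gripper's body presses on something with over 40 N, if the wrist force passes 120 N, or if a joint passes its speed limit or range.

ROBOT

A 6-joint arm with a two-finger parallel gripper is mounted at the origin on a cart in front of the work surface, level with it; the furniture and walls round the work are solid. World frame = base frame: x ahead of the robot, y to its left, z up, the work surface at z = 0. Lengths are in m, angles in rad, forces in N, time in s.
With the tool pointing down it reaches from about 0.275 to 0.85 m from the base axis. Payload 19 kg.
Tool frame: the origin (TCP) lies midway between the tips of the shut fingers; the grasp point (between the pads) lies 19 mm behind it; z points along the fingers, y is the line along which they close (so a half turn about z gives the same grasp; the last joint's range is limited). The gripper opens to 85 mm and grips with 20 to 120 N. Pads are 22 mm wide; open, the fingers measure 114 mm over their backs; the gripper's body (76 mm by 85 mm) begins 54 mm behind the grasp point. The pads swing forward as they close: fully open they stand 13 mm farther back than shut.
Start: joints at [-1.45, 0.15, 1.437, -0, 1.554, -0.134], TCP at [0.145, -0.556, 0.231] pointing down, gripper open.
Joint ranges: [-2.8, 2.8], [-0.68, 2.1], [0.12, 2.68], [-1.39, 4.53], [0.16, 2.79], [-2.81, 2.81]. Speed limits (rad/s): [1.89, 1.89, 2.22, 3.01, 3.01, 3.01].

INTERFACE

Orientations are given as [roll, pitch, yaw] about the fixed x, y, z axes, in that order (R = Rz(yaw) Ry(pitch) Rx(roll)).
In Python, from bench import env gives the robot as it stands. The module is installed in compiled form; this text tells all that it offers.
- The arm moves only by the tool play_rows, never from a script. Its argument "steps" is a list of rows, each a list of 7 numbers: the finger opening in m, from 0 to 0.0854, then the shift along the world's x, y, z in m, then the turn, a rotation vector about the world's x, y, z in rad. A call has exactly 8 rows; each row is the pose to reach, as a shift and turn from the pose commanded when the call began; what a row does not reach only later rows make up. A row lasts 1/8 s, in which the tool goes at most 62.5 mm and 10.7 degrees, less where a joint would pass 70% of its speed; a pose out of reach is approached as far as the arm can. A call with a gripper value outside its range is refused whole. The fingers move at their own pace and stop on an object; "force" is the grip in N (left out, the last holds). Time passes only in rows, so rows that repeat a pose let the fingers close, or fill a call up. It gives the time, the measured TCP pose, the force, the opening and the grip force at its end, in the units of the state.
- env.observe(): the state, without advancing time (a new reading comes with each control period).
- env.camera(name): name is "scene" or "top" or "wrist"; returns a dict with "frame" (420x560x3 uint8, blue, green, red), "z_map" (420x560 float32, m along the optical axis (not along the pixel's ray), 0 where there is no reading), "fx", "fy", "cx", "cy" (pixels), "rvec" (rotation vector, rad) and "tvec" (3), from world to camera coordinates, as OpenCV has them. Camera axes: x right, y down, z forward; pixel columns grow to the right and rows downward; lengths in m; the calibration is good to about 2 mm. A picture is of the moment at which its call begins.
- env.job_done(): hands the job in; it is judged then, once.
The state is a dict: "time_s": time; "qpos": joint angles; "qvel": joint speeds; "joint_efforts": joint torques, N m; "ee_pos": TCP position; "orientation": TCP orientation; "wrist_force": force on the tool from outside, world axes, zero at the start; "moment": the same for the moment, N m; "gripper_width": opening from 0.0 (shut) to 1.0 (fully open); "grasp_force": force on a finger pad.
Only numpy, scipy, OpenCV 4.12 (cv2) and the standard library are available. Lean on these libraries where they do the work, as an engineer would, in place of code of your own. Each camera call takes 0.05 s, during which the arm holds its last target. There are 200 camera calls.

## Working session

There is one attempt and no reset: what is moved stays moved. The work goes in short steps, Python scripts to look and compute and a tool call to move; the robot and the scene stay as the last step left them, time stands still between calls to the robot, and variables do not carry over. Pictures are saved under pics/ and viewed, at most 14 in all, crops included, and the job is handed in when it is done.

Besides the shell and the picture viewer there is one more tool, called after "Request:" as name([rows], argument=value, ...), one row to a line, values as JSON. play_rows: Moves the arm, as the interface text tells. Its arguments: {"type":"object","properties":{"steps":{"type":"array","items":{"type":"array","items":{"type":"number"}}},"force":{"type":"number"}},"required":["steps"]}

```bash
mkdir -p pics; cat > h.py <<'E'
import numpy as np, cv2
from bench import env
def cam(n,save=None):
    c=env.camera(n)
    if save: cv2.imwrite('pics/'+save,c['frame'])
    c['R']=cv2.Rodrigues(np.array(c['rvec'],float))[0]; c['t']=np.array(c['tvec'],float).ravel()
    return c
def ray(c,u,v,z):
    d=c['R'].T@np.array([(u-c['cx'])/c['fx'],(v-c['cy'])/c['fy'],1]); o=-c['R'].T@c['t']
    return o+d*(z-o[2])/d[2]
def cloud(c):
    Z=c['z_map'].astype(float); v,u=np.indices(Z.shape)
    P=np.stack([(u-c['cx'])/c['fx']*Z,(v-c['cy'])/c['fy']*Z,Z],-1)
    W=(P-c['t'])@c['R']; W[Z==0]=np.nan
    return W
E
python3 - <<'E'
from h import *
for n in ('top','scene'):
    c=cam(n,n+'0.png'); print(n,-c['R'].T@c['t'],c['fx'],c['R'].round(2).tolist())
s=env.observe(); print(s)
E
```

```text
top [0.37330338 0.02133019 1.10435992] 434.88381336784414 [[0.0, -1.0, -0.0], [-0.98, -0.0, -0.2], [0.2, 0.0, -0.98]]
scene [0.2227745  0.60834881 0.59759308] 414.33269216530675 [[-0.85, -0.52, -0.02], [-0.31, 0.53, -0.79], [0.42, -0.67, -0.61]]
{'time_s': 0.1, 'qpos': array([-1.45000923e+00,  1.50917155e-01,  1.43792325e+00, -5.76683596e-05,
        1.55383577e+00, -1.34004017e-01]), 'qvel': array([ 0.00098802, -0.00087669, -0.00131082, -0.00085492, -0.00011302,
       -0.00030205]), 'joint_efforts': array([ 5.48438184e-03, -7.14380407e+01, -5.71791673e+01, -2.10674552e-04,
        7.20866636e-03,  5.68230587e-05]), 'ee_pos': array([ 0.14485813, -0.5562229 ,  0.23076834]), 'orientation': array([-3.14051114e+00, -8.76205377e-05,  2.54792076e-01]), 'wrist_force': array([-0.01810351, -0.41312646, -0.10551588]), 'moment': array([-0.02231871,  0.01030324, -0.02550394]), 'grasp_force': 0.0, 'gripper_width': 0.9988236516341438}
```

View pics/top0.png

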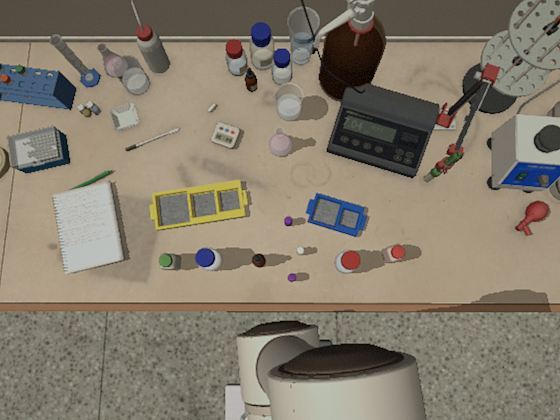

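View pics/scene0.png

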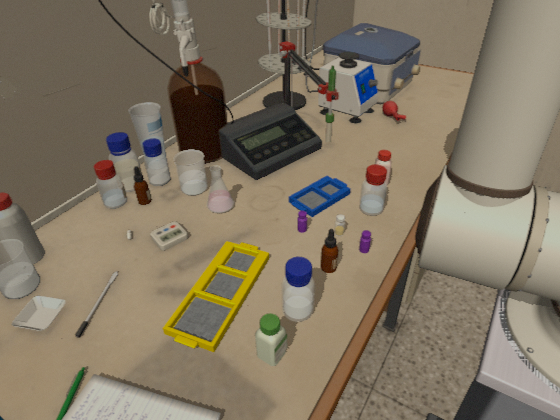

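The top view shows the row as follows:
- green (168,261)
- blue-capped (208,259)
- dropper (259,260)
- white-capped vial (300,251), with purple look-alikes at (292,278) and (288,221)
- red-capped glass (348,261)
- pink with red cap (396,253)

The trays are yellow (200,205) and blue (337,213), and the flask is at (281,144).

The two red caps are (348,261), which is large and glass, and (396,253), which is smaller and pink. The second fits the pink bottle. I'll confirm that in a crop.

```bash
python3 - <<'E'
from h import *
c=cam('top'); W=cloud(c); f=c['frame']
cv2.imwrite('pics/crop1.png',cv2.resize(f[170:300,140:420],None,fx=2.85,fy=2.85,interpolation=cv2.INTER_CUBIC))
print('bench z',np.nanmedian(W[285:295,200:280,2]))
for n,(u,v) in dict(green=(168,261),blue=(208,259),drop=(259,260),vial=(300,251),pur1=(292,278),pur2=(288,221),redcap=(348,261),pink=(396,253),flask=(281,144)).items():
    w=W[v-22:v+23,u-22:u+23].reshape(-1,3); w=w[w[:,2]>0.02]
    # restrict to near
    p=W[v,u]; w=w[np.hypot(*(w[:,:2]-p[:2]).T)<.045]
    zt=np.nanpercentile(w[:,2],98); t=w[w[:,2]>zt-.006]
    print(n,'top',zt.round(4),'ctr',((t.min(0)+t.max(0))/2).round(4)[:2],'ext',np.ptp(t,axis=0).round(3)[:2],len(t),'all',((w.min(0)+w.max(0))/2).round(4)[:2],np.ptp(w,axis=0)[:2].round(3))
hsv=cv2.cvtColor(f,cv2.COLOR_BGR2HSV)
for n,(lo,hi),box in (('yellow',((22,150,120),(35,255,255)),(140,170,260,240)),('blue',((100,130,60),(125,255,255)),(295,185,375,245))):
    m=cv2.inRange(hsv,lo,hi); k=np.zeros_like(m); x0,y0,x1,y1=box; k[y0:y1,x0:x1]=m[y0:y1,x0:x1]
    cs,h=cv2.findContours(k,cv2.RETR_CCOMP,cv2.CHAIN_APPROX_NONE)
    for q,hh in zip(cs,h[0]):
        a=cv2.contourArea(q)
        if a<100: continue
        P=np.array([ray(c,*pt,.016)[:2] for pt in q[:,0]],np.float32)
        r=cv2.minAreaRect(P*1000); print(n,'hole' if hh[3]>=0 else 'outer',np.round(r[0],1),np.round(r[1],1),round(r[2],1))
E
```

```text
bench z 0.00030400945934720865
green top 0.0883 ctr [0.4401 0.2984] ext [0.028 0.029] 126 all [0.4398 0.297 ] [0.038 0.038]
blue top 0.1166 ctr [0.4464 0.2006] ext [0.043 0.041] 265 all [0.4455 0.1985] [0.054 0.05 ]
drop top 0.0994 ctr [0.4441 0.0821] ext [0.009 0.007] 16 all [0.4441 0.0814] [0.031 0.029]
vial top 0.0495 ctr [ 0.4684 -0.0189] ext [0.017 0.017] 45 all [ 0.4678 -0.0183] [0.019 0.02 ]
pur1 top 0.0502 ctr [0.4036 0.0019] ext [0.017 0.014] 42 all [0.4029 0.0016] [0.019 0.02 ]
pur2 top 0.0514 ctr [0.5428 0.0101] ext [0.015 0.012] 31 all [0.5416 0.0099] [0.019 0.017]
redcap top 0.1121 ctr [ 0.4414 -0.1314] ext [0.041 0.042] 268 all [ 0.4408 -0.1296] [0.054 0.051]
pink top 0.0878 ctr [ 0.4615 -0.2454] ext [0.028 0.028] 127 all [ 0.4609 -0.2444] [0.044 0.042]
flask top 0.1059 ctr [0.7507 0.0309] ext [0.025 0.024] 39 all [0.7466 0.0303] [0.053 0.055]
yellow outer [586.1 231.9] [ 94.5 236. ] 9.2
yellow hole [581.7 235. ] [ 87.8 222.8] 8.1
yellow hole [597.6 159.6] [59.7 59.8] 8.9
yellow hole [628.  208.7] [ 18.3 123.3] 8.7
blue outer [ 560.4 -113. ] [148.5  78.2] 72.9
blue hole [ 549.5 -145.1] [45.9 46.2] 72.9
blue hole [567.4 -87.3] [63.9 64.4] 72.7
```

View pics/crop1.png

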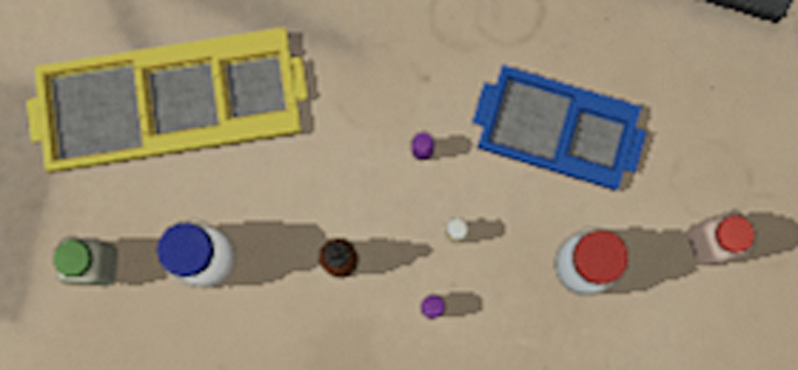

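The crop confirms the pink bottle at (735,233), with its small cap and pink body. The red-capped glass is at (600,257) and the white vial at (457,229). I'll move above the pink bottle and look from close by.

Request:
play_rows([
  [0.085, 0.04, 0.039, 0.0, 0, 0, 0.164],
  [0.085, 0.079, 0.078, 0.0, 0, 0, 0.329],
  [0.085, 0.118, 0.117, 0.0, 0, 0, 0.493],
  [0.085, 0.158, 0.156, 0.0, 0, 0, 0.658],
  [0.085, 0.197, 0.195, 0.0, 0, 0, 0.822],
  [0.085, 0.237, 0.233, 0.0, 0, 0, 0.987],
  [0.085, 0.276, 0.272, 0.0, 0, 0, 1.151],
  [0.085, 0.316, 0.311, 0.0, 0, 0, 1.316],
], force=30)

```text
time_s: 1.15
ee_pos: [0.4619, -0.2439, 0.2313]
orientation: [-3.142, 0.0, 1.576]
wrist_force: [0.1, -1.0, -0.8]
gripper_width: 0.992
grasp_force: 0.0
```

```bash
python3 - <<'E'
from h import *
s=env.observe(); print(s['ee_pos'],s['orientation'],s['time_s'])
c=cam('wrist','w1.png'); W=cloud(c)
print(-c['R'].T@c['t'])
m=(W[...,2]>.04)&(W[...,2]<.069)|((W[...,2]>.07)&(W[...,2]<.1))
m&=(np.hypot(W[...,0]-.461,W[...,1]+.245)<.05)
for lo,hi in ((.01,.1),(.06,.074),(.08,.1)):
    q=W[(W[...,2]>lo)&(W[...,2]<hi)&m][:,:2]
    if len(q)>5: print(lo,len(q),cv2.minAreaRect((q*1000).astype(np.float32)))
c=cam('top'); f=c['frame']; hsv=cv2.cvtColor(f,cv2.COLOR_BGR2HSV)
m=cv2.inRange(hsv,(18,110,60),(38,255,255)); k=np.zeros_like(m); k[170:240,140:260]=m[170:240,140:260]
cs,h=cv2.findContours(k,cv2.RETR_CCOMP,cv2.CHAIN_APPROX_NONE)
for q,hh in zip(cs,h[0]):
    if cv2.contourArea(q)<100: continue
    P=np.array([ray(c,*pt,.016)[:2] for pt in q[:,0]],np.float32)
    r=cv2.minAreaRect(P*1000); print('y','hole' if hh[3]>=0 else 'outer',np.round(r[0],1),np.round(r[1],1),round(r[2],1),cv2.boundingRect(q))
E
```

```text
[ 0.46192774 -0.24389258  0.23125753] [-3.14156142e+00  1.13311468e-04  1.57619014e+00] 1.15
[ 0.46165012 -0.16403129  0.37349346]
0.01 1679 ((461.1474304199219, -245.7752685546875), (38.30622100830078, 38.041839599609375), 18.58413314819336)
0.06 426 ((461.5392761230469, -245.2067413330078), (36.52855682373047, 35.44190979003906), 18.032249450683594)
0.08 898 ((461.0060119628906, -245.27667236328125), (30.04001808166504, 29.30590057373047), 0.4887862503528595)
y outer [585.5 237. ] [ 98.7 249.2] 9.4 (150, 180, 98, 51)
y hole [574.2 300.3] [81.5 80.6] 9.0 (157, 192, 34, 35)
y hole [586.7 223.2] [63.2 62.6] 8.6 (191, 191, 27, 27)
y hole [597.1 158.7] [54.9 54.7] 9.1 (218, 189, 24, 23)
```

View pics/w1.png

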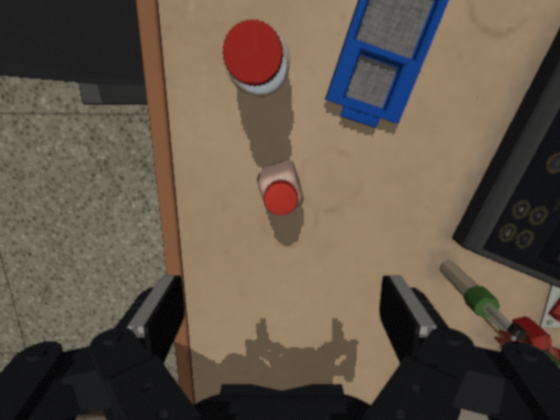

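Wrist view: the pink bottle is at (280,190) and turned about 18°. The red-capped glass at (255,55) is well clear. The tray pockets are measured and agree with the given sizes.

Request:
play_rows([
  [0.085, 0, -0.001, -0.04, 0, 0, 0.16],
  [0.085, -0.001, -0.0015, -0.08, 0, 0, 0.31],
  [0.085, -0.001, -0.0015, -0.12, 0, 0, 0.31],
  [0.085, -0.001, -0.0015, -0.16, 0, 0, 0.31],
  [0.085, -0.001, -0.0015, -0.19, 0, 0, 0.31],
  [0.085, -0.001, -0.0015, -0.201, 0, 0, 0.31],
  [0.085, -0.001, -0.0015, -0.201, 0, 0, 0.31],
  [0.02, -0.001, -0.0015, -0.201, 0, 0, 0.31],
], force=30)

```text
time_s: 2.25
ee_pos: [0.4604, -0.2474, 0.0315]
orientation: [3.141, 0.001, 1.881]
wrist_force: [-0.4, -0.1, 0.3]
gripper_width: 0.817
grasp_force: 0.0
```

Request:
play_rows([
  [0.02, 0, 0, 0, 0, 0, 0],
  [0.02, 0, 0, 0, 0, 0, 0],
  [0.02, 0, 0, 0, 0, 0, 0],
  [0.02, 0, 0, 0, 0, 0, 0],
  [0.02, 0, 0, 0, 0, 0, 0],
  [0.02, 0, 0, 0.01, 0, 0, 0],
  [0.02, 0, 0, 0.03, 0, 0, 0],
  [0.02, 0, 0, 0.06, 0, 0, 0],
])

```text
time_s: 3.25
ee_pos: [0.4596, -0.2467, 0.091]
orientation: [-3.141, -0.001, 1.881]
wrist_force: [-0.4, -0.2, -0.4]
gripper_width: 0.439
grasp_force: 30.5
```

Request:
play_rows([
  [0.02, 0.018, 0.026, 0.01, 0, 0, -0.1],
  [0.02, 0.036, 0.053, 0.01, 0, 0, -0.2],
  [0.02, 0.054, 0.08, 0.01, 0, 0, -0.31],
  [0.02, 0.072, 0.106, 0.01, 0, 0, -0.42],
  [0.02, 0.09, 0.133, 0.01, 0, 0, -0.52],
  [0.02, 0.108, 0.159, 0, 0, 0, -0.61],
  [0.02, 0.108, 0.159, -0.02, 0, 0, -0.61],
  [0.02, 0.108, 0.159, -0.02, 0, 0, -0.61],
])

```text
time_s: 4.25
ee_pos: [0.5673, -0.0875, 0.0696]
orientation: [-3.139, 0.0, 1.272]
wrist_force: [0.5, -0.1, -0.7]
gripper_width: 0.437
grasp_force: 30.5
```

```bash
python3 - <<'E'
from h import *
s=env.observe(); print(s['ee_pos'],s['orientation'][2],s['time_s'])
c=cam('wrist'); W=cloud(c); f=c['frame']; hsv=cv2.cvtColor(f,cv2.COLOR_BGR2HSV)
m=cv2.inRange(hsv,(100,130,60),(125,255,255)); m[(np.abs(W[...,0]-.56)>.1)|(np.abs(W[...,1]+.113)>.1)]=0
cs,h=cv2.findContours(m,cv2.RETR_CCOMP,cv2.CHAIN_APPROX_NONE)
for q,hh in zip(cs,h[0]):
    if cv2.contourArea(q)<300: continue
    P=np.array([ray(c,*pt,.016)[:2] for pt in q[:,0]],np.float32)
    r=cv2.minAreaRect(P*1000); print('hole' if hh[3]>=0 else 'outer',np.round(r[0],1),np.round(r[1],1),round(r[2],1))
cv2.imwrite('pics/w2.png',f)
E
```

```text
[ 0.56727886 -0.08745626  0.06959846] 1.2715298879204386 4.25
outer [573.6 -75.7] [75.8 76.9] 72.9
```

View pics/w2.png

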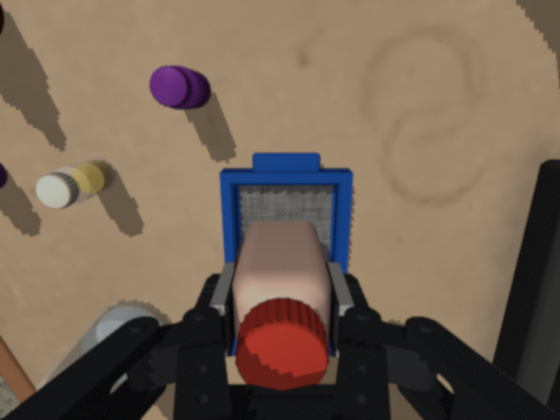

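Wrist view: the bottle is centred over the large blue pocket (white vial 60,187). Lowering gently.

Request:
play_rows([
  [0.02, 0, 0, -0.01, 0, 0, 0],
  [0.02, 0, 0, -0.02, 0, 0, 0],
  [0.02, 0, 0, -0.027, 0, 0, 0],
  [0.02, 0, 0, -0.031, 0, 0, 0],
  [0.02, 0, 0, -0.033, 0, 0, 0],
  [0.02, 0, 0, -0.0345, 0, 0, 0],
  [0.02, 0, 0, -0.035, 0, 0, 0],
  [0.02, 0, 0, -0.0355, 0, 0, 0],
])

```text
time_s: 5.3
ee_pos: [0.568, -0.0879, 0.0351]
orientation: [3.141, -0.0, 1.271]
wrist_force: [-3.5, 1.0, 7.9]
gripper_width: 0.435
grasp_force: 31.5
```

Request:
play_rows([
  [0.05, 0, 0, 0, 0, 0, 0],
  [0.065, 0, 0, 0, 0, 0, 0],
  [0.065, 0, 0, 0, 0, 0, 0],
  [0.065, 0, 0, 0.02, 0, 0, 0],
  [0.065, 0, 0, 0.05, 0, 0, 0],
  [0.065, 0, 0, 0.09, 0, 0, 0.1],
  [0.05, -0.03, 0.02, 0.12, 0, 0, 0.2],
  [0.045, -0.06, 0.04, 0.12, 0, 0, 0.3],
])

```text
time_s: 6.3
ee_pos: [0.5081, -0.0478, 0.1569]
orientation: [3.138, 0.001, 1.574]
wrist_force: [-0.8, 0.9, 0.3]
gripper_width: 0.527
grasp_force: 0.0
```

Request:
play_rows([
  [0.045, -0.02, 0.015, 0, 0, 0, 0],
  [0.045, -0.04, 0.029, 0, 0, 0, 0],
  [0.045, -0.04, 0.029, 0, 0, 0, 0],
  [0.045, -0.04, 0.029, -0.02, 0, 0, 0],
  [0.045, -0.04, 0.029, -0.04, 0, 0, 0],
  [0.045, -0.04, 0.029, -0.06, 0, 0, 0],
  [0.045, -0.04, 0.029, -0.065, 0, 0, 0],
  [0.045, -0.04, 0.029, -0.065, 0, 0, 0],
])

```text
time_s: 7.3
ee_pos: [0.4682, -0.0191, 0.09]
orientation: [-3.141, -0.0, 1.571]
wrist_force: [-0.0, 0.3, 1.0]
gripper_width: 0.528
grasp_force: 0.0
```

```bash
cat > near.py <<'E'
from h import *
import sys
x,y,r,lo=map(float,sys.argv[1:5])
s=env.observe(); print(s['ee_pos'].round(4),s['orientation'][2].round(3),s['gripper_width'],s['time_s'])
for n in sys.argv[5:]:
    c=cam(n); W=cloud(c); q=W[(np.hypot(W[...,0]-x,W[...,1]-y)<r)&(W[...,2]>lo)]
    if len(q)<8: print(n,'none'); continue
    t=np.percentile(q[:,2],97); q=q[q[:,2]>t-.006]; print(n,t.round(4),len(q),cv2.minAreaRect((q[:,:2]*1000).astype(np.float32)))
E
python3 near.py 0.468 -0.019 0.02 0.01 wrist top; python3 near.py 0.568 -0.088 0.03 0.02 top
```

```text
[ 0.4682 -0.0191  0.09  ] 1.571 0.5284695659193411 7.3
wrist 0.1732 2483 ((468.472412109375, -7.33305549621582), (3.4802122116088867, 27.313232421875), 89.54886627197266)
top 0.4657 551 ((468.02044677734375, -18.953296661376953), (39.04958724975586, 38.9792594909668), 46.817081451416016)
[ 0.4684 -0.0191  0.0905] 1.571 0.527953835020308 7.4
top none
```

```bash
sed -i 's/x,y,r,lo=map(float,sys.argv\[1:5\])/x,y,r,lo,hi=map(float,sys.argv[1:6])/; s/argv\[5:\]/argv[6:]/; s/(W\[...,2\]>lo)/(W[...,2]>lo)\&(W[...,2]<hi)/' near.py
python3 near.py 0.468 -0.019 0.02 0.01 0.06 wrist scene; python3 near.py 0.568 -0.088 0.03 0.02 .1 scene wrist
```

```text
[ 0.4684 -0.0191  0.0905] 1.571 0.5310522388374118 7.45
wrist 0.0479 711 ((468.7708740234375, -18.37571144104004), (17.46282196044922, 17.40443229675293), 89.5770492553711)
scene 0.0484 52 ((468.780517578125, -18.587997436523438), (16.001399993896484, 17.265403747558594), 40.99373245239258)
[ 0.4682 -0.019   0.0904] 1.571 0.5282386280792837 7.55
scene 0.0905 68 ((572.15673828125, -83.6762466430664), (18.483867645263672, 28.186017990112305), 39.74565887451172)
wrist 0.0883 66 ((561.4729614257812, -82.40045166015625), (1.832375168800354, 15.120562553405762), 40.67890930175781)
```

Request:
play_rows([
  [0.045, 0.0005, 0.0007, -0.025, 0, 0, 0],
  [0.045, 0.0005, 0.0007, -0.05, 0, 0, 0],
  [0.045, 0.0005, 0.0007, -0.066, 0, 0, 0],
  [0.045, 0.0005, 0.0007, -0.0715, 0, 0, 0],
  [0.03, 0.0005, 0.0007, -0.0715, 0, 0, 0],
  [0.01, 0.0005, 0.0007, -0.0715, 0, 0, 0],
  [0.01, 0.0005, 0.0007, -0.0715, 0, 0, 0],
  [0.01, 0.0005, 0.0007, -0.0715, 0, 0, 0],
], force=20)

```text
time_s: 8.65
ee_pos: [0.4688, -0.0183, 0.0189]
orientation: [3.141, 0.0, 1.571]
wrist_force: [-0.3, -0.9, 6.7]
gripper_width: 0.232
grasp_force: 21.3
```

Request:
play_rows([
  [0.01, 0, 0, 0, 0, 0, 0],
  [0.01, 0, 0, 0, 0, 0, 0],
  [0.01, 0, 0, 0.01, 0, 0, 0],
  [0.01, 0, 0, 0.04, 0, 0, 0],
  [0.01, 0, 0, 0.08, 0, 0, 0],
  [0.01, 0, 0, 0.12, 0, 0, 0],
  [0.01, 0.015, -0.03, 0.15, 0, 0, -0.1],
  [0.01, 0.03, -0.06, 0.15, 0, 0, -0.2],
])

```text
time_s: 9.65
ee_pos: [0.4997, -0.0791, 0.1717]
orientation: [3.137, 0.001, 1.368]
wrist_force: [0.0, 0.7, -1.0]
gripper_width: 0.23
grasp_force: 20.7
```

Request:
play_rows([
  [0.01, 0.017, -0.023, 0, 0, 0, -0.05],
  [0.01, 0.034, -0.046, 0, 0, 0, -0.1],
  [0.01, 0.051, -0.067, 0, 0, 0, -0.1],
  [0.01, 0.051, -0.067, -0.03, 0, 0, -0.1],
  [0.01, 0.051, -0.067, -0.06, 0, 0, -0.1],
  [0.01, 0.051, -0.067, -0.09, 0, 0, -0.1],
  [0.01, 0.051, -0.067, -0.11, 0, 0, -0.1],
  [0.01, 0.051, -0.067, -0.11, 0, 0, -0.1],
])

```text
time_s: 10.65
ee_pos: [0.5487, -0.1449, 0.0576]
orientation: [-3.139, -0.0, 1.271]
wrist_force: [-0.0, 1.0, 0.7]
gripper_width: 0.232
grasp_force: 20.7
```

```bash
python3 - <<'E'
from h import *
s=env.observe(); print(s['ee_pos'].round(4),s['orientation'][2])
c=cam('wrist','w3.png')
E
```

```text
[ 0.5487 -0.1449  0.0576] 1.2707324301768859
```

View pics/w3.png

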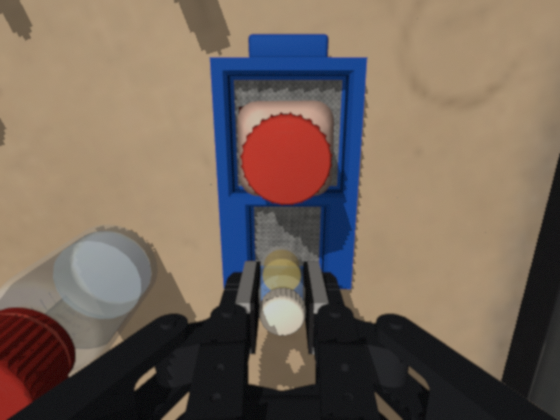

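The pink bottle stands in its pocket (288,150), and the vial (283,300) is over the small pocket.

Request:
play_rows([
  [0.01, 0.001, -0.001, -0.012, 0, 0, 0],
  [0.01, 0.001, -0.001, -0.022, 0, 0, 0],
  [0.01, 0.001, -0.001, -0.028, 0, 0, 0],
  [0.01, 0.001, -0.001, -0.031, 0, 0, 0],
  [0.01, 0.001, -0.001, -0.033, 0, 0, 0],
  [0.01, 0.001, -0.001, -0.034, 0, 0, 0],
  [0.01, 0.001, -0.001, -0.0345, 0, 0, 0],
  [0.01, 0.001, -0.001, -0.0345, 0, 0, 0],
])

```text
time_s: 11.7
ee_pos: [0.5505, -0.1462, 0.0239]
orientation: [3.142, 0.0, 1.271]
wrist_force: [0.5, -0.4, -0.4]
gripper_width: 0.231
grasp_force: 20.7
```

Request:
play_rows([
  [0.01, 0, 0, -0.0005, 0, 0, 0],
  [0.01, 0, 0, -0.001, 0, 0, 0],
  [0.01, 0, 0, -0.001, 0, 0, 0],
  [0.01, 0, 0, -0.0013, 0, 0, 0],
  [0.01, 0, 0, -0.0013, 0, 0, 0],
  [0.01, 0, 0, -0.0013, 0, 0, 0],
  [0.01, 0, 0, -0.0013, 0, 0, 0],
  [0.01, 0, 0, -0.0013, 0, 0, 0],
])

```text
time_s: 12.7
ee_pos: [0.5505, -0.1462, 0.0229]
orientation: [3.141, 0.0, 1.271]
wrist_force: [-3.4, 0.8, 7.8]
gripper_width: 0.231
grasp_force: 21.5
```

Request:
play_rows([
  [0.03, 0, 0, 0, 0, 0, 0],
  [0.04, 0, 0, 0, 0, 0, 0],
  [0.045, 0, 0, 0, 0, 0, 0],
  [0.045, 0, 0, 0.02, 0, 0, 0],
  [0.045, 0, 0, 0.05, 0, 0, 0],
  [0.045, 0, 0, 0.1, 0, 0, 0],
  [0.06, -0.005, 0.02, 0.15, 0, 0, 0.05],
  [0.08, -0.015, 0.06, 0.17, 0, 0, 0.15],
])

```text
time_s: 13.7
ee_pos: [0.536, -0.0866, 0.1953]
orientation: [3.138, 0.001, 1.421]
wrist_force: [1.8, 0.4, -0.0]
gripper_width: 0.893
grasp_force: 0.0
```

Request:
play_rows([
  [0.08, -0.015, 0.05, 0, 0, 0, 0.05],
  [0.08, -0.03, 0.1, 0, 0, 0, 0.1],
  [0.08, -0.045, 0.15, 0, 0, 0, 0.15],
  [0.08, -0.06, 0.2, 0, 0, 0, 0.15],
  [0.08, -0.075, 0.245, 0, 0, 0, 0.15],
  [0.08, -0.088, 0.285, 0, 0, 0, 0.15],
  [0.08, -0.088, 0.285, -0.01, 0, 0, 0.15],
  [0.08, -0.088, 0.285, -0.02, 0, 0, 0.15],
])

```text
time_s: 14.7
ee_pos: [0.4474, 0.1985, 0.1718]
orientation: [-3.141, 0.0, 1.571]
wrist_force: [-0.7, 0.3, 0.2]
gripper_width: 0.938
grasp_force: 0.0
```

```bash
python3 near.py 0.446 .2 0.025 0.09 .12 wrist scene;python3 near.py 0.55 -.146 0.015 0.03 .06 scene top
```

```text
[0.4474 0.1985 0.1718] 1.571 0.9382002989954188 14.7
wrist 0.1137 3423 ((445.9992980957031, 202.3366241455078), (42.95842361450195, 42.38996887207031), 8.025750160217285)
scene 0.1146 443 ((445.5023193359375, 202.17919921875), (42.51335906982422, 41.27621078491211), 86.05748748779297)
[0.4472 0.1978 0.171 ] 1.57 0.9386502878008293 14.8
scene 0.0535 33 ((550.9873657226562, -146.91085815429688), (14.402840614318848, 19.193687438964844), 64.14126586914062)
top 0.0547 37 ((550.1466064453125, -145.42372131347656), (15.458815574645996, 14.553092956542969), 2.8153629302978516)
```

The vial stands in its pocket with its top at 0.053. The blue cap is centred at (0.446, 0.202), so I'll grip the cap.

Request:
play_rows([
  [0.08, -0.0015, 0.004, -0.03, 0, 0, 0],
  [0.08, -0.0015, 0.004, -0.06, 0, 0, 0],
  [0.08, -0.0015, 0.004, -0.085, 0, 0, 0],
  [0.08, -0.0015, 0.004, -0.097, 0, 0, 0],
  [0.08, -0.0015, 0.004, -0.097, 0, 0, 0],
  [0.05, -0.0015, 0.004, -0.097, 0, 0, 0],
  [0.025, -0.0015, 0.004, -0.097, 0, 0, 0],
  [0.025, -0.0015, 0.004, -0.097, 0, 0, 0],
], force=40)

```text
time_s: 15.9
ee_pos: [0.4462, 0.2029, 0.0764]
orientation: [3.141, -0.0, 1.571]
wrist_force: [-3.4, -0.5, 7.3]
gripper_width: 0.482
grasp_force: 39.6
```

Request:
play_rows([
  [0.025, 0, 0, 0, 0, 0, 0],
  [0.025, 0, 0, 0, 0, 0, 0],
  [0.025, 0, 0, 0, 0, 0, 0],
  [0.025, 0, 0, 0.01, 0, 0, 0],
  [0.025, 0, 0, 0.03, 0, 0, 0],
  [0.025, 0, 0, 0.06, 0, 0, 0],
  [0.025, 0, 0, 0.08, 0, 0, 0],
  [0.025, 0, 0, 0.08, 0, 0, 0],
])

```text
time_s: 16.9
ee_pos: [0.4465, 0.203, 0.1571]
orientation: [3.139, -0.001, 1.571]
wrist_force: [0.4, 0.1, -2.3]
gripper_width: 0.482
grasp_force: 40.9
```

Request:
play_rows([
  [0.025, 0.021, 0.016, 0, 0, 0, 0.04],
  [0.025, 0.043, 0.033, 0, 0, 0, 0.08],
  [0.025, 0.065, 0.05, 0, 0, 0, 0.12],
  [0.025, 0.086, 0.066, 0, 0, 0, 0.157],
  [0.025, 0.108, 0.082, 0, 0, 0, 0.157],
  [0.025, 0.128, 0.098, 0, 0, 0, 0.157],
  [0.025, 0.128, 0.098, -0.02, 0, 0, 0.157],
  [0.025, 0.128, 0.098, -0.04, 0, 0, 0.157],
])

```text
time_s: 17.9
ee_pos: [0.573, 0.3003, 0.113]
orientation: [-3.139, 0.0, 1.728]
wrist_force: [0.1, 0.1, -3.1]
gripper_width: 0.479
grasp_force: 41.4
```

```bash
python3 - <<'E'
from h import *
s=env.observe(); print(s['ee_pos'].round(4),s['orientation'][2])
c=cam('scene','s4.png'); W=cloud(c)
q=W[(np.hypot(W[...,0]-.575,W[...,1]-.301)<.05)&(W[...,2]>.055)&(W[...,2]<.095)]; print(len(q), (q.min(0)+q.max(0))/2,np.ptp(q,axis=0))
E
```

```text
[0.573  0.3003 0.113 ] 1.727849822928119
553 [0.56603019 0.30279995 0.07511006] [0.04285302 0.04840641 0.03966929]
```

View pics/s4.png

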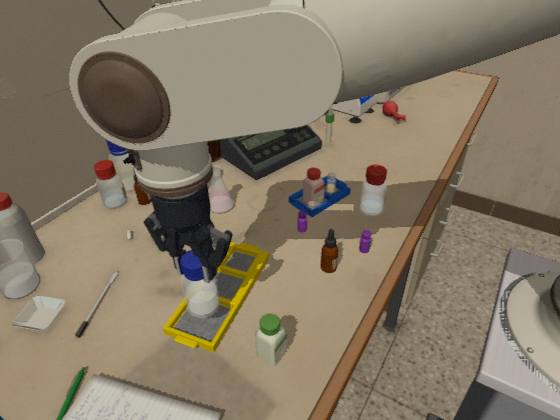

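The bottle hangs upright at (203,290) over the large yellow pocket, and the blue kit stands at (315,187). Lowering.

Request:
play_rows([
  [0.025, 0.001, 0.001, -0.01, 0, 0, 0],
  [0.025, 0.001, 0.001, -0.018, 0, 0, 0],
  [0.025, 0.001, 0.001, -0.024, 0, 0, 0],
  [0.025, 0.001, 0.001, -0.028, 0, 0, 0],
  [0.025, 0.001, 0.001, -0.03, 0, 0, 0],
  [0.025, 0.001, 0.001, -0.032, 0, 0, 0],
  [0.025, 0.001, 0.001, -0.033, 0, 0, 0],
  [0.025, 0.001, 0.001, -0.033, 0, 0, 0],
])

```text
time_s: 18.95
ee_pos: [0.5749, 0.3018, 0.0825]
orientation: [-3.142, -0.0, 1.728]
wrist_force: [-0.1, 0.8, -1.5]
gripper_width: 0.477
grasp_force: 41.4
```

Request:
play_rows([
  [0.025, 0, 0, -0.001, 0, 0, 0],
  [0.025, 0, 0, -0.0015, 0, 0, 0],
  [0.025, 0, 0, -0.002, 0, 0, 0],
  [0.025, 0, 0, -0.002, 0, 0, 0],
  [0.025, 0, 0, -0.0025, 0, 0, 0],
  [0.025, 0, 0, -0.0025, 0, 0, 0],
  [0.025, 0, 0, -0.0025, 0, 0, 0],
  [0.025, 0, 0, -0.0025, 0, 0, 0],
])

```text
time_s: 19.95
ee_pos: [0.575, 0.3019, 0.0805]
orientation: [3.141, -0.0, 1.728]
wrist_force: [-2.9, -0.1, 6.5]
gripper_width: 0.48
grasp_force: 42.2
```

Request:
play_rows([
  [0.05, 0, 0, 0, 0, 0, 0],
  [0.07, 0, 0, 0, 0, 0, 0],
  [0.07, 0, 0, 0, 0, 0, 0],
  [0.07, 0, 0, 0.02, 0, 0, 0],
  [0.07, 0, 0, 0.05, 0, 0, 0],
  [0.08, 0, 0, 0.09, 0, 0, 0],
  [0.08, -0.03, 0, 0.11, 0, 0, 0],
  [0.08, -0.07, -0.002, 0.11, 0, 0, -0.08],
])

```text
time_s: 20.95
ee_pos: [0.5051, 0.3, 0.1931]
orientation: [3.138, -0.001, 1.646]
wrist_force: [-0.5, -0.3, -0.5]
gripper_width: 0.935
grasp_force: 0.0
```

Request:
play_rows([
  [0.08, -0.03, -0.001, 0, 0, 0, -0.08],
  [0.08, -0.065, -0.002, 0, 0, 0, -0.08],
  [0.08, -0.065, -0.002, -0.02, 0, 0, -0.08],
  [0.08, -0.065, -0.002, -0.04, 0, 0, -0.08],
  [0.08, -0.065, -0.002, -0.06, 0, 0, -0.08],
  [0.08, -0.065, -0.002, -0.06, 0, 0, -0.08],
  [0.08, -0.065, -0.002, -0.06, 0, 0, -0.08],
  [0.08, -0.065, -0.002, -0.06, 0, 0, -0.08],
])

```text
time_s: 21.95
ee_pos: [0.4403, 0.298, 0.1311]
orientation: [3.14, -0.001, 1.568]
wrist_force: [0.1, 0.2, 0.1]
gripper_width: 0.938
grasp_force: 0.0
```

```bash
python3 near.py 0.44 .298 0.035 0.08 .095 wrist scene; python3 near.py 0.44 .298 0.035 0.01 .069 wrist scene;python3 near.py 0.575 .301 0.03 0.1 .12 scene
python3 - <<'E'
from h import *
c=cam('top'); c2=cam('scene'); W=np.vstack([cloud(k).reshape(-1,3) for k in (c2,cam('wrist'))])
q=W[(np.hypot(W[:,0]-.44,W[:,1]-.298)<.035)&(W[:,2]>.015)&(W[:,2]<.08)]
print(cv2.minAreaRect((q[:,:2]*1000).astype(np.float32)))
E
```

```text
[0.4403 0.298  0.1311] 1.568 0.9377276523836704 21.95
wrist 0.0861 1893 ((440.4084777832031, 299.36102294921875), (30.079072952270508, 30.017906188964844), 58.695125579833984)
scene 0.0872 292 ((439.7664489746094, 298.19171142578125), (29.740558624267578, 28.906293869018555), 55.14340591430664)
[0.4402 0.2979 0.1307] 1.568 0.9304715827717099 22.05
wrist 0.066 810 ((440.4321594238281, 300.9725036621094), (33.01523971557617, 36.40990447998047), 89.8740005493164)
scene 0.0664 209 ((439.62652587890625, 298.8443298339844), (33.76594161987305, 35.60714340209961), 84.06456756591797)
[0.44   0.2978 0.1303] 1.568 0.9387648970248258 22.15
scene 0.1186 473 ((574.1392822265625, 300.3600769042969), (42.151885986328125, 42.00351333618164), 41.35003662109375)
((440.164306640625, 299.2261047363281), (38.577884674072266, 38.7938346862793), 87.59785461425781)
```

Request:
play_rows([
  [0.08, 0, 0.001, -0.03, 0, 0, 0],
  [0.08, 0, 0.001, -0.06, 0, 0, 0],
  [0.08, 0, 0.001, -0.088, 0, 0, 0],
  [0.08, 0, 0.001, -0.101, 0, 0, 0],
  [0.08, 0, 0.001, -0.101, 0, 0, 0],
  [0.05, 0, 0.001, -0.101, 0, 0, 0],
  [0.02, 0, 0.001, -0.101, 0, 0, 0],
  [0.02, 0, 0.001, -0.101, 0, 0, 0],
], force=30)

```text
time_s: 23.35
ee_pos: [0.4403, 0.299, 0.0299]
orientation: [3.14, -0.001, 1.568]
wrist_force: [-1.3, 0.2, 6.2]
gripper_width: 0.451
grasp_force: 29.7
```

Request:
play_rows([
  [0.02, 0, 0, 0, 0, 0, 0],
  [0.02, 0, 0, 0, 0, 0, 0],
  [0.02, 0, 0, 0, 0, 0, 0],
  [0.02, 0, 0, 0.01, 0, 0, 0],
  [0.02, 0, 0, 0.04, 0, 0, 0],
  [0.02, 0, 0, 0.08, 0, 0, 0],
  [0.02, 0, -0.01, 0.12, 0, 0, 0],
  [0.02, 0, -0.03, 0.15, 0, 0, 0.05],
])

```text
time_s: 24.35
ee_pos: [0.4399, 0.2689, 0.1815]
orientation: [3.14, -0.001, 1.62]
wrist_force: [0.1, -0.5, -1.7]
gripper_width: 0.451
grasp_force: 30.3
```

Request:
play_rows([
  [0.02, 0.029, -0.01, 0, 0, 0, 0.04],
  [0.02, 0.058, -0.02, 0, 0, 0, 0.08],
  [0.02, 0.088, -0.03, 0, 0, 0, 0.11],
  [0.02, 0.118, -0.038, 0, 0, 0, 0.11],
  [0.02, 0.147, -0.045, 0, 0, 0, 0.11],
  [0.02, 0.147, -0.045, -0.03, 0, 0, 0.11],
  [0.02, 0.147, -0.045, -0.07, 0, 0, 0.11],
  [0.02, 0.147, -0.045, -0.11, 0, 0, 0.11],
])

```text
time_s: 25.35
ee_pos: [0.587, 0.2237, 0.0686]
orientation: [3.141, -0.0, 1.728]
wrist_force: [0.1, 0.7, -1.4]
gripper_width: 0.445
grasp_force: 30.3
```

Request:
play_rows([
  [0.02, 0, 0, -0.01, 0, 0, 0],
  [0.02, 0, 0, -0.02, 0, 0, 0],
  [0.02, 0, 0, -0.025, 0, 0, 0],
  [0.02, 0, 0, -0.03, 0, 0, 0],
  [0.02, 0, 0, -0.033, 0, 0, 0],
  [0.02, 0, 0, -0.033, 0, 0, 0],
  [0.02, 0, 0, -0.033, 0, 0, 0],
  [0.02, 0, 0, -0.033, 0, 0, 0],
])

```text
time_s: 26.35
ee_pos: [0.587, 0.2238, 0.0361]
orientation: [3.141, -0.0, 1.728]
wrist_force: [0.2, -0.3, -0.5]
gripper_width: 0.446
grasp_force: 30.3
```

```bash
python3 - <<'E'
from h import *
c=cam('wrist','w5.png'); print(env.observe()['ee_pos'])
E
```

```text
[0.58698022 0.22380182 0.03611979]
```

View pics/w5.png

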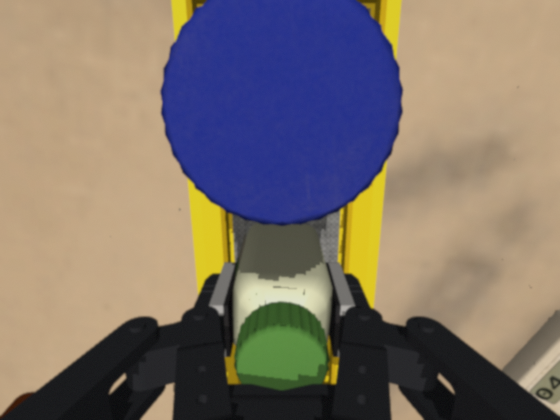

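The green bottle (282,300) is centred in the middle pocket, and the blue-capped bottle stands beside it.

Request:
play_rows([
  [0.02, 0, 0, -0.001, 0, 0, 0],
  [0.02, 0, 0, -0.0015, 0, 0, 0],
  [0.02, 0, 0, -0.002, 0, 0, 0],
  [0.02, 0, 0, -0.0023, 0, 0, 0],
  [0.02, 0, 0, -0.0023, 0, 0, 0],
  [0.02, 0, 0, -0.0023, 0, 0, 0],
  [0.02, 0, 0, -0.0023, 0, 0, 0],
  [0.02, 0, 0, -0.0023, 0, 0, 0],
])

```text
time_s: 27.4
ee_pos: [0.587, 0.2238, 0.034]
orientation: [3.141, 0.0, 1.728]
wrist_force: [-2.3, -2.6, 5.6]
gripper_width: 0.444
grasp_force: 30.8
```

Request:
play_rows([
  [0.05, 0, 0, 0, 0, 0, 0],
  [0.065, 0, 0, 0, 0, 0, 0],
  [0.065, 0, 0, 0, 0, 0, 0],
  [0.065, 0, 0, 0.02, 0, 0, 0],
  [0.065, 0, 0, 0.06, 0, 0, 0],
  [0.065, 0, 0, 0.12, 0, 0, 0],
  [0.065, -0.02, -0.02, 0.16, 0, 0, -0.05],
  [0.065, -0.05, -0.05, 0.16, 0, 0, -0.157],
])

```text
time_s: 28.4
ee_pos: [0.5377, 0.1738, 0.1984]
orientation: [3.135, -0.001, 1.569]
wrist_force: [0.3, -0.3, -0.2]
gripper_width: 0.759
grasp_force: 0.0
```

Request:
play_rows([
  [0.065, -0.025, -0.025, 0, 0, 0, 0],
  [0.065, -0.05, -0.05, 0, 0, 0, 0],
  [0.065, -0.075, -0.075, 0, 0, 0, 0],
  [0.065, -0.093, -0.092, 0, 0, 0, 0],
  [0.065, -0.093, -0.092, -0.02, 0, 0, 0],
  [0.065, -0.093, -0.092, -0.04, 0, 0, 0],
  [0.065, -0.093, -0.092, -0.045, 0, 0, 0],
  [0.065, -0.093, -0.092, -0.045, 0, 0, 0],
])

```text
time_s: 29.4
ee_pos: [0.4441, 0.0819, 0.1496]
orientation: [3.141, -0.0, 1.571]
wrist_force: [-0.1, 0.0, -0.6]
gripper_width: 0.759
grasp_force: 0.0
```

```bash
python3 near.py 0.444 .082 0.025 0.085 .103 wrist scene; python3 near.py 0.444 .082 0.03 0.01 .055 wrist scene;python3 near.py 0.587 .224 0.03 0.06 .1 scene
```

```text
[0.4441 0.0819 0.1496] 1.571 0.7591025992868992 29.4
wrist 0.0993 207 ((444.44659423828125, 83.10031127929688), (9.144556999206543, 9.334836959838867), 48.164798736572266)
scene 0.0999 23 ((444.7119140625, 83.06834411621094), (9.182028770446777, 6.636136531829834), 7.732001304626465)
[0.4443 0.0819 0.1497] 1.571 0.7578155774896729 29.5
wrist 0.0546 345 ((444.3132629394531, 86.28743743896484), (31.428110122680664, 24.91155433654785), 1.1017690896987915)
scene 0.0544 72 ((442.2584228515625, 89.11941528320312), (30.375999450683594, 20.88785743713379), 18.9824275970459)
[0.4443 0.0818 0.1494] 1.571 0.7583709566730921 29.6
scene 0.0911 184 ((587.0639038085938, 222.53427124023438), (29.523040771484375, 28.473615646362305), 18.18641471862793)
```

Request:
play_rows([
  [0.065, 0, 0.001, -0.03, 0, 0, 0],
  [0.065, 0, 0.001, -0.06, 0, 0, 0],
  [0.065, 0, 0.001, -0.09, 0, 0, 0],
  [0.065, 0, 0.001, -0.11, 0, 0, 0],
  [0.065, 0, 0.001, -0.1185, 0, 0, 0],
  [0.065, 0, 0.001, -0.1185, 0, 0, 0],
  [0.04, 0, 0.001, -0.1185, 0, 0, 0],
  [0.02, 0, 0.001, -0.1185, 0, 0, 0],
], force=25)

```text
time_s: 30.65
ee_pos: [0.4443, 0.0828, 0.0309]
orientation: [3.14, -0.0, 1.571]
wrist_force: [-3.5, 0.7, 12.7]
gripper_width: 0.363
grasp_force: 25.1
```

Request:
play_rows([
  [0.02, 0, 0, 0, 0, 0, 0],
  [0.02, 0, 0, 0, 0, 0, 0],
  [0.02, 0, 0, 0, 0, 0, 0],
  [0.02, 0, 0, 0, 0, 0, 0],
  [0.02, 0, 0, 0.01, 0, 0, 0],
  [0.02, 0, 0, 0.02, 0, 0, 0],
  [0.02, 0, 0, 0.03, 0, 0, 0],
  [0.02, 0, 0, 0.03, 0, 0, 0],
])

```text
time_s: 31.65
ee_pos: [0.4444, 0.0828, 0.0611]
orientation: [3.14, -0.0, 1.571]
wrist_force: [0.4, -0.2, -0.7]
gripper_width: 0.36
grasp_force: 25.0
```

```bash
python3 - <<'E'
from h import *
c=cam('scene'); cv2.imwrite('pics/s6.png',cv2.resize(c['frame'][140:360,150:430],None,fx=2.5,fy=2.5))
E
```

```text
(no output)
```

View pics/s6.png

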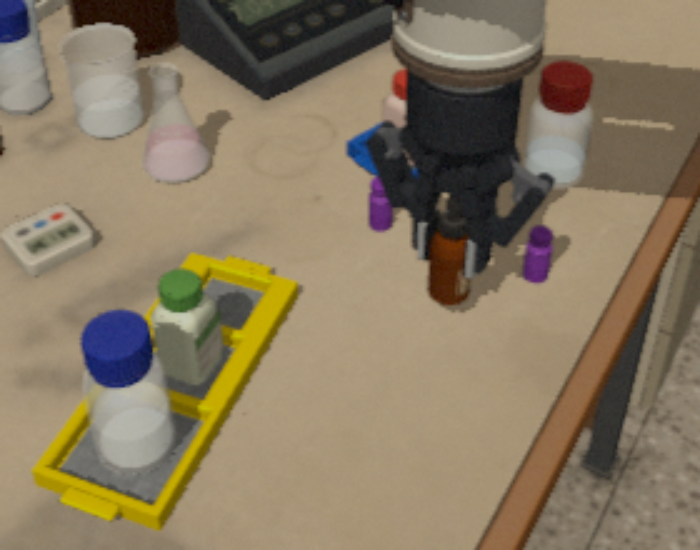

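The dropper is held upright at (450,270). Blue and green stand in their pockets.

Request:
play_rows([
  [0.02, 0.0, 0.0, 0.03, 0, 0, 0.0],
  [0.02, 0.03, 0.015, 0.05, 0, 0, 0.04],
  [0.02, 0.06, 0.03, 0.05, 0, 0, 0.08],
  [0.02, 0.09, 0.045, 0.05, 0, 0, 0.12],
  [0.02, 0.122, 0.061, 0.05, 0, 0, 0.157],
  [0.02, 0.153, 0.076, 0.05, 0, 0, 0.157],
  [0.02, 0.153, 0.076, 0.03, 0, 0, 0.157],
  [0.02, 0.153, 0.076, 0.005, 0, 0, 0.157],
])

```text
time_s: 32.7
ee_pos: [0.5971, 0.159, 0.0641]
orientation: [-3.141, 0.0, 1.728]
wrist_force: [0.0, -0.8, -0.5]
gripper_width: 0.364
grasp_force: 25.1
```

Request:
play_rows([
  [0.02, 0, 0, -0.01, 0, 0, 0],
  [0.02, 0, 0, -0.018, 0, 0, 0],
  [0.02, 0, 0, -0.024, 0, 0, 0],
  [0.02, 0, 0, -0.028, 0, 0, 0],
  [0.02, 0, 0, -0.0285, 0, 0, 0],
  [0.02, 0, 0, -0.0285, 0, 0, 0],
  [0.02, 0, 0, -0.0285, 0, 0, 0],
  [0.02, 0, 0, -0.0285, 0, 0, 0],
])

```text
time_s: 33.7
ee_pos: [0.597, 0.1588, 0.0369]
orientation: [3.141, 0.0, 1.728]
wrist_force: [0.1, 0.0, -1.5]
gripper_width: 0.362
grasp_force: 25.1
```

```bash
python3 - <<'E'
from h import *
c=cam('wrist','w7.png')
E
```

```text
(no output)
```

View pics/w7.png

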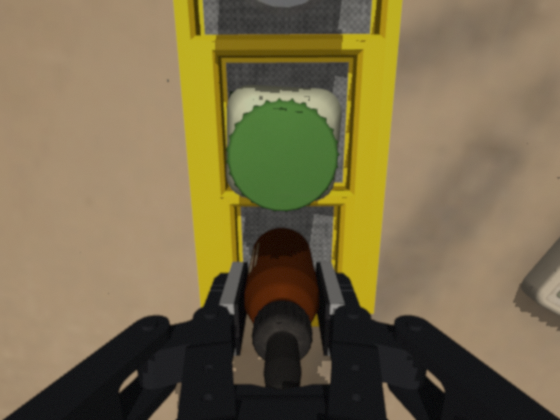

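The dropper (283,290) is centred in the last pocket, with green (282,150) upright next to it. It needs about 2 mm more.

Request:
play_rows([
  [0.02, 0, 0, -0.001, 0, 0, 0],
  [0.02, 0, 0, -0.0015, 0, 0, 0],
  [0.02, 0, 0, -0.002, 0, 0, 0],
  [0.02, 0, 0, -0.0023, 0, 0, 0],
  [0.02, 0, 0, -0.0023, 0, 0, 0],
  [0.02, 0, 0, -0.0023, 0, 0, 0],
  [0.02, 0, 0, -0.0023, 0, 0, 0],
  [0.02, 0, 0, -0.0023, 0, 0, 0],
])

```text
time_s: 34.75
ee_pos: [0.5969, 0.1588, 0.035]
orientation: [3.141, -0.0, 1.728]
wrist_force: [-4.2, -0.3, 9.6]
gripper_width: 0.362
grasp_force: 26.1
```

Request:
play_rows([
  [0.045, 0, 0, 0, 0, 0, 0],
  [0.06, 0, 0, 0, 0, 0, 0],
  [0.06, 0, 0, 0, 0, 0, 0],
  [0.06, 0, 0, 0.02, 0, 0, 0],
  [0.06, 0, 0, 0.06, 0, 0, 0],
  [0.06, 0, 0, 0.12, 0, 0, 0],
  [0.06, 0, 0, 0.17, 0, 0, 0],
  [0.06, -0.03, -0.05, 0.19, 0, 0, 0],
])

```text
time_s: 35.75
ee_pos: [0.568, 0.1099, 0.2287]
orientation: [3.136, 0.0, 1.731]
wrist_force: [0.6, -1.6, -0.2]
gripper_width: 0.706
grasp_force: 0.0
```

Request:
play_rows([
  [0.06, -0.03, -0.05, 0, 0, 0, -0.1],
  [0.06, -0.05, -0.1, 0, 0, 0, -0.2],
  [0.06, -0.07, -0.15, 0, 0, 0, -0.3],
  [0.06, -0.09, -0.2, 0, 0, 0, -0.4],
  [0.06, -0.11, -0.25, 0, 0, 0, -0.5],
  [0.06, -0.14, -0.3, 0, 0, 0, -0.6],
  [0.06, -0.17, -0.35, 0, 0, 0, -0.6],
  [0.06, -0.2, -0.4, 0, 0, 0, -0.6],
])

```text
time_s: 36.75
ee_pos: [0.3656, -0.2926, 0.226]
orientation: [3.14, 0.001, 1.128]
wrist_force: [0.9, -0.5, -0.9]
gripper_width: 0.7
grasp_force: 0.0
```

Request:
play_rows([
  [0.06, 0, 0, 0, 0, 0, 0],
  [0.06, -0.03, -0.05, 0, 0, 0, 0],
  [0.06, -0.06, -0.1, 0, 0, 0, 0],
  [0.06, -0.09, -0.15, 0, 0, 0, 0],
  [0.06, -0.1, -0.18, 0, 0, 0, 0],
  [0.06, -0.1, -0.18, 0, 0, 0, 0],
  [0.06, -0.1, -0.18, 0, 0, 0, 0],
  [0.06, -0.1, -0.18, 0, 0, 0, 0],
])

```text
time_s: 37.75
ee_pos: [0.2677, -0.4703, 0.2249]
orientation: [3.141, 0.0, 1.129]
wrist_force: [-0.5, -0.8, 0.2]
gripper_width: 0.701
grasp_force: 0.0
```

```bash
python3 - <<'E'
from h import *
c=cam('top'); cv2.imwrite('pics/t8.png',cv2.resize(c['frame'][120:310,130:420],None,fx=2.7,fy=2.7))
E
```

```text
(no output)
```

View pics/t8.png

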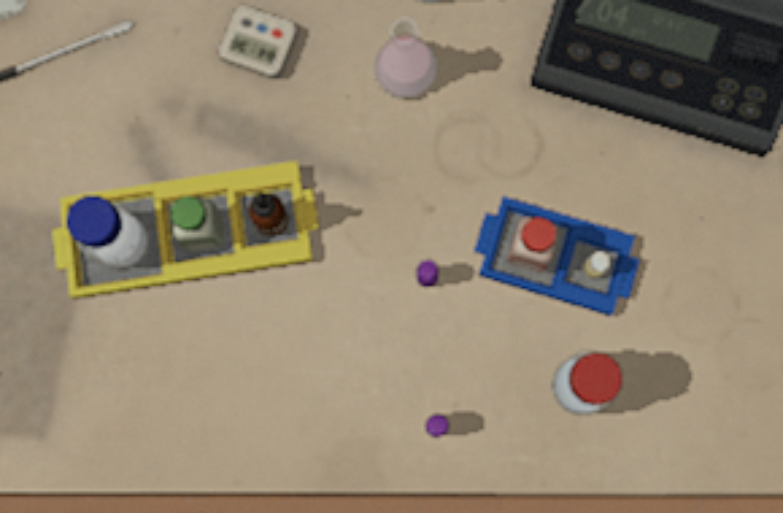

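All five stand upright in their pockets (yellow at 110/195/268, blue at 537/600). The red-capped bottle, flask and purple vials have not moved.

```bash
python3 -c "
from bench import env
print(env.job_done())"
```

```text
the job is handed in; nothing more can be done
None
```

Job handed in at about 38 s: both kits are made up with all five items upright in their pockets, and the red-capped bottle, the flask and the purple look-alikes were left where they stood.

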